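Shut a cell holder's light cover and hold the holder home in its locating corner

TASK

First, while the cuvette holder still stands on the worktop, press its hinged light cover down until the catch snaps and holds it shut, so that the glass cell cannot come out. Then carry it to the optics plate and set it flat in the corner of the two steel fences, hinge side to the long fence in front of the collimator, side face to the short one, and press it gently home so that it bears on both fences at once and stands square in the beam. Finish while still gripping it and pressing it there, for a colleague to screw it down; keep it upright all the way and leave the other things alone.

Things in the scene. Friction and masses are not known exactly. Their poses are not given: they have to be found in the camera images.
- cell_holder: loose aluminium block 56 (x) x 48 (y) x 46 mm high, 0.34 kg, grey cover hinged on top, 19 mm foot (48 wide, 7 high) out at the front. Origin: centre of the underside of the 56 x 48 block; +x to the hinge side (away from the robot within 0.5 rad), z up. Grip its side faces (48 mm apart). Shut, the cover's top is 52 mm up; its lip stands up to 9 mm before the front face, over the foot
- cover (a joint): cover angle, rad: 0 shut (level), grows as it opens, at most 1.35; starts open, 0.6 to 1.1. A stiff hinge: it stays where it is left, 0.5 N at the free edge moves it. A sprung ball catch at the front resists from about 0.12 and is passed at about 0.06; snapping it takes 3 to 4 N down near the free edge; then it stays shut by itself (5 N to lift)
- cover_hinge (a point): the middle of the cover's hinge line, on the holder, 29 mm behind (+x of) the holder's origin and 48.5 mm above its underside; the hinge line runs along the holder's y
- cover_edge (a point): the middle of the cover's outer (top) face at its free front edge, 59.5 mm from the hinge line and moving with the cover; the cover is 44 mm wide, its outer face 3.5 mm outside the plane through the hinge line
- base_plate: fixed aluminium plate, 200 (x) x 220 (y) mm, top 15 mm above the worktop, grid of holes. Origin: centre of its underside; +x away from the robot within 0.3 rad, +y left. A black collimator mount stands behind the long fence, 44 mm high above the plate, its nose 14 mm behind the fence's locating face, 17 to 35 mm above the plate
- far_fence: the long steel fence, a bar 10 x 100 x 14 mm high fixed on the plate along its y; origin at the centre of its underside; its locating face is the -x one (5 mm from the origin), on the plate's x = 40 mm
- side_fence: short steel fence, a bar 62 x 10 x 14 mm high fixed on the plate along its x; origin at the centre of its underside; its locating face is the -y one (5 mm from the origin), at the plate's y = 50 mm. Fingers gripping the holder's sides must stay above its 14 mm
- corner (a point): the point on the plate's top where the two locating faces would meet: plate x = 40, y = 50, z = 15 mm
- seat (a point): where the holder's origin is when the holder is fully home: plate x = 12, y = 26, z = 15 mm; the holder's axes are then the plate's axes
- cuvette_box: bystander: flat grey box 63 x 100 x 21 mm, behind the work
- dropper: bystander: small white dropper bottle, 32 mm wide, 81 mm high, left of the work
- beaker: bystander: clear beaker 70 mm wide, 90 mm high, right of the work
There are look-alikes about, which are no part of the job. What is shaped like the cell_holder but blue or brown is not meant.

How it is judged:
On the way, in this order (a step that is already met when the one before it is completed fails the run):
1. the cover is snapped shut while the holder still stands on the worktop (value of joint cover below 0.035 rad and height (world z) of cell_holder below 0.005 m), for 0.2 s.
2. the holder stands flat on the plate, in the corner region (horizontal distance between cell_holder and seat below 0.03 m and z of cell_holder in the frame of seat below 0.002 m and angle between cell_holder's own z axis and vertical below 0.05 rad), for 0.1 s.
At the end, for the whole second after the job is handed in: Finishes holding: for the last second fingers press the holder (over 2 N), it bears on each fence with over 1.5 N, origin within 3 mm of the seat and 2 mm of flat, square to the plate and upright within 0.03 rad, still, cover shut (below 0.035 rad) (contact force between cell_holder and far_fence above 1.5 N and contact force between cell_holder and side_fence above 1.5 N and contact force between the fingers and cell_holder above 2 N and horizontal distance between cell_holder and seat below 0.003 m and z of cell_holder in the frame of seat between -0.002 and 0.002 m and angle between the x axis of cell_holder and the x axis of base_plate, either way round below 0.03 rad and angle between cell_holder's own z axis and vertical below 0.03 rad and value of joint cover below 0.035 rad and linear speed of cell_holder below 0.01 m/s); the arm keeps its last pose, push and grip.
It fails at once if the holder is tipped (angle between cell_holder's own z axis and vertical above 0.35 rad).
It fails at once if the holder is rammed into a fence (over 80 N) (contact force between cell_holder and far_fence above 80 N or contact force between cell_holder and side_fence above 80 N).
It fails at once if a bystander is disturbed (distance of any of cuvette_box, dropper, beaker from where it was at the start of the episode above 0.03 m).
It also fails if it takes over 72 s, if anything falls off the work surface, if the arm or the gripper's body presses on something with over 40 N, if the wrist force passes 120 N, or if a joint passes its speed limit or range.

ROBOT

A 6-joint arm with a two-finger parallel gripper is mounted at the origin on a cart in front of the work surface, level with it; the furniture and walls round the work are solid. World frame = base frame: x ahead of the robot, y to its left, z up, the work surface at z = 0. Lengths are in m, angles in rad, forces in N, time in s.
With the tool pointing down it reaches from about 0.325 to 0.75 m from the base axis. Payload 7.6 kg.
Tool frame: the origin (TCP) lies at the very end of the fingers, on their centre line; the grasp point (between the pads) lies 19 mm behind it; z points along the fingers, y is the line along which they close (so a half turn about z gives the same grasp; the last joint's range is limited). The gripper opens to 85 mm and grips with 20 to 120 N. Pads are 22 mm wide; open, the fingers measure 114 mm over their backs; the gripper's body (76 mm by 85 mm) begins 54 mm behind the grasp point. The pads swing forward as they close: fully open they stand 13 mm farther back than shut.
Start: joints at [1.174, 0.052, 1.401, -0, 1.689, -0.07], TCP at [0.169, 0.497, 0.202] pointing down, gripper open.
Joint ranges: [-2.9, 2.9], [-0.91, 2.17], [0.12, 2.37], [-1.06, 4.2], [0.26, 2.73], [-2.93, 2.93]. Speed limits (rad/s): [2.57, 2.57, 3.01, 3.14, 3.14, 3.14].

INTERFACE

Orientations are given as a unit quaternion [w, x, y, z].
In Python, from workcell import manip, vision, boxes_of, tip_of gives the robot as it stands. The module is installed in compiled form; this text tells all that it offers.
- The arm moves only by the shell command python3 -m handwheel 'ROWS' [OPENING]. ROWS is JSON, a list of rows, each an object of numbers: "dx", "dy", "dz": the shift along the tool's x, y, z in mm; "wx", "wy", "wz": the turn, a rotation vector about the tool's x, y, z in degrees. A call has 1 to 12 rows; each row shifts and turns the commanded pose from where the row before left it, along the tool's axes as they then stand; what a row does not reach is not made up. A row lasts 1/8 s, in which the tool goes at most 62.5 mm and 10.7 degrees, less where a joint would pass 70% of its speed; a pose out of reach is approached as far as the arm can. A call with a gripper value outside its range is refused whole. OPENING is the opening, from 0 (shut) to 1 (fully open), set as the call begins (- or left out, the last holds). The fingers move at their own pace and stop on an object; the grip force is fixed at half the most. Time passes only in rows, so rows that do not move let the fingers close. It gives the time, the measured TCP pose, the force, the opening and the grip force at its end, in the units of the state.
- manip.state(): the state, without advancing time (a new reading comes with each control period).
- vision.grab_frame(name): name is "scene" or "top" or "wrist"; returns a dict with "frame" (420x560x3 uint8, red, green, blue), "intrinsics" (3x3 intrinsics, pixels), "k1" (the pictures are not rectified: a ray, as slopes to the right and down, at radius r is drawn at 1 + k1 r^2 times it, then the intrinsics apply), "xyz" and "orientation" of the camera in the world. Camera axes: x right, y up, looking along -z (the intrinsics and any distortion apply to the point x, -y, -z); pixel columns grow to the right and rows downward; lengths in m; the calibration is good to about 2 mm. A picture is of the moment at which its call begins. There is no depth.
- manip.finish_job(): hands the job in; it is judged then, once.
Trained networks look in the newest picture that a camera, given by its name, has taken for a name from the list of things; names that differ only in an ending like _2 or _b are one class to them, and where a whole thing is asked for, a point or a joint stands for the part that bears it (a point fixed in the world has none). Each returns a list of dicts, best first, with "score" (0 to 1); they miss things now and then, are a little off and sometimes report something else, mostly with a low value. They report only what shows in the picture. A call takes as long as a camera call. They do not tell look-alikes from the thing itself.
- boxes_of(name, camera): "location" ([x, y, z] in m, in world coordinates, good to about 4 mm: the middle of the surface that is visible of it).
- tip_of(name, camera): "location" ([x, y, z] in m, in world coordinates, good to about 4 mm: a listed point, or the origin of a listed thing).
The state is a dict: "t": time; "q": joint angles; "joint_vel": joint speeds; "effort": joint torques, N m; "tcp_pos": TCP position; "tool_rot": TCP orientation; "contact_force": force on the tool from outside, world axes, zero at the start; "ft_torque": the same for the moment, N m; "width": opening from 0.0 (shut) to 1.0 (fully open); "gripper_force": force on a finger pad.
Only numpy, scipy, OpenCV 4.12 (cv2) and the standard library are available. Lean on these libraries where they do the work, as an engineer would, in place of code of your own. Each camera call takes 0.05 s, during which the arm holds its last target. There are 200 camera calls.

## Working session

There is one attempt and no reset: what is moved stays moved. The work goes in short steps, Python scripts to look and compute and a shell command to move; the robot and the scene stay as the last step left them, time stands still between calls to the robot, and variables do not carry over. Pictures are saved under pics/ and viewed, at most 10 in all, crops included, and the job is handed in when it is done.

```bash
mkdir -p pics; cat > h.py <<'E'
import numpy as np, cv2
from scipy.spatial.transform import Rotation as R
from workcell import manip, vision, boxes_of, tip_of
def rot(q): return R.from_quat([q[1],q[2],q[3],q[0]])
def project(f,P):
    p=rot(f["orientation"]).inv().apply(np.atleast_2d(P)-np.array(f["xyz"]))
    s=np.c_[p[:,0]/-p[:,2],-p[:,1]/-p[:,2]]
    r2=(s**2).sum(1,keepdims=True); s=s*(1+f["k1"]*r2)
    K=np.array(f["intrinsics"]); return s@K[:2,:2].T+K[:2,2]
def unproject(f,uv,z):
    K=np.array(f["intrinsics"]); s=(np.atleast_2d(uv)-K[:2,2])@np.linalg.inv(K[:2,:2]).T
    d=s.copy()
    for _ in range(20): d=s/(1+f["k1"]*(d**2).sum(1,keepdims=True))
    D=rot(f["orientation"]).apply(np.c_[d[:,0],-d[:,1],-np.ones(len(d))])
    C=np.array(f["xyz"]); return C+D*((z-C[2])/D[:,2])[:,None]
E
cat > a.py <<'E'
from h import *
np.set_printoptions(precision=4,suppress=True)
fs={}
for c in ["scene","top"]:
    f=vision.grab_frame(c); fs[c]=f; cv2.imwrite(f"pics/{c}0.png",f["frame"][:,:,::-1])
    print(c,f["xyz"],f["orientation"])
    for n in ["cell_holder","cover_hinge","cover_edge","base_plate","far_fence","side_fence","corner","seat","cuvette_box","dropper","beaker"]:
        for d in tip_of(n,c)[:4]:
            print(n,round(d["score"],2),np.array(d["location"]),project(f,d["location"])[0].round())
E
python3 a.py
```

```text
scene [-0.3594 -0.5637  0.5855] [ 0.7253  0.469  -0.2673 -0.4273]
cell_holder 0.89 [0.5603 0.058  0.0013] [250. 239.]
cell_holder 0.72 [ 0.4803  0.1713 -0.0013] [198. 243.]
cover_hinge 0.94 [0.5875 0.0724 0.0471] [250. 219.]
cover_hinge 0.79 [ 0.3976 -0.0046  0.0479] [234. 257.]
cover_hinge 0.57 [0.5083 0.1942 0.0502] [196. 220.]
cover_hinge 0.22 [ 0.5884 -0.1795  0.014 ] [337. 251.]
cover_edge 0.84 [0.4567 0.0126 0.0502] [242. 243.]
cover_edge 0.66 [0.545  0.056  0.0917] [246. 210.]
base_plate 0.55 [ 0.5583 -0.2293 -0.003 ] [351. 268.]
far_fence 0.57 [ 0.5979 -0.2337  0.0148] [359. 254.]
side_fence 0.59 [ 0.5522 -0.1737  0.0167] [329. 256.]
corner 0.9 [ 0.5874 -0.1798  0.0158] [337. 251.]
seat 0.78 [ 0.5665 -0.2056  0.0158] [344. 257.]
cuvette_box 0.55 [ 0.7698 -0.039  -0.0012] [317. 218.]
dropper 0.52 [0.5003 0.3573 0.0025] [151. 224.]
beaker 0.78 [ 0.6869 -0.3976  0.0011] [435. 259.]
top [ 0.3936 -0.0155  1.5675] [ 0.7098  0.0457 -0.0439 -0.7015]
cell_holder 0.8 [ 0.4263  0.0061 -0.0013] [272. 257.]
cell_holder 0.71 [0.4835 0.1652 0.0018] [224. 239.]
cell_holder 0.65 [ 0.5615  0.0541 -0.0007] [258. 217.]
cover_hinge 0.75 [0.5099 0.1898 0.0523] [215. 230.]
cover_hinge 0.74 [ 0.4021 -0.0013  0.0451] [274. 265.]
cover_hinge 0.73 [0.5886 0.0725 0.0482] [252. 207.]
cover_edge 0.79 [0.4608 0.1504 0.0538] [227. 246.]
cover_edge 0.78 [0.4562 0.0152 0.0481] [269. 248.]
cover_edge 0.77 [0.5454 0.0519 0.0934] [257. 218.]
base_plate 0.84 [ 0.5509 -0.2274 -0.0003] [342. 221.]
base_plate 0.62 [0.5457 0.0546 0.0941] [256. 218.]
far_fence 0.45 [ 0.607  -0.2296  0.017 ] [343. 203.]
side_fence 0.45 [ 0.5587 -0.1756  0.0155] [327. 218.]
corner 0.61 [ 0.5914 -0.179   0.0108] [328. 208.]
seat 0.89 [ 0.566  -0.2033  0.01  ] [335. 216.]
seat 0.74 [ 0.5531 -0.2293 -0.0002] [343. 220.]
cuvette_box 0.81 [ 0.7705 -0.0369 -0.004 ] [286. 156.]
dropper 0.48 [ 0.5051  0.3585 -0.0012] [167. 232.]
beaker 0.61 [ 0.6862 -0.3995  0.0017] [393. 181.]
```

```bash
python3 - <<'E'
import cv2
a=cv2.imread("pics/scene0.png")[180:300,130:470]; b=cv2.imread("pics/top0.png")[130:290,140:440]
a=cv2.resize(a,(800,282),interpolation=cv2.INTER_CUBIC); b=cv2.resize(b,(600,318),interpolation=cv2.INTER_CUBIC)
b=cv2.copyMakeBorder(b,0,0,0,200,cv2.BORDER_CONSTANT); cv2.imwrite("pics/both.png",cv2.vconcat([a,b]))
E
```

```text
(no output)
```

View pics/both.png

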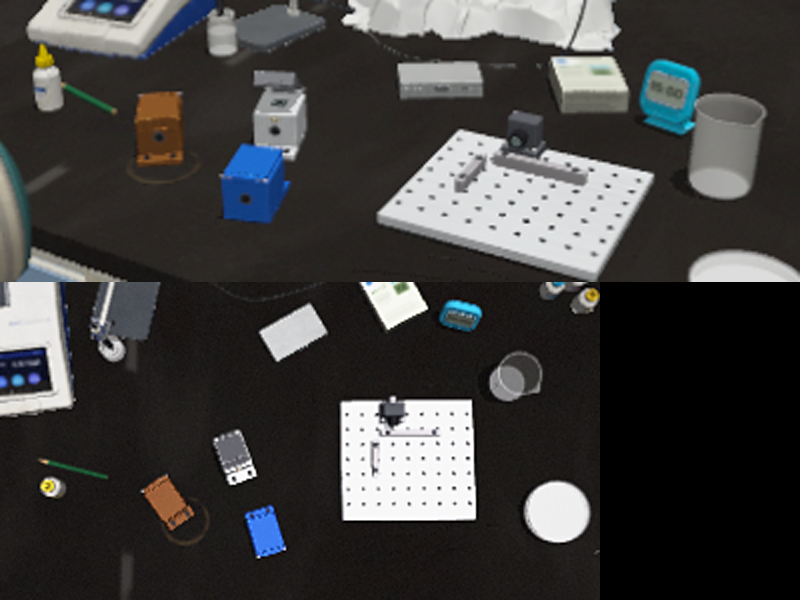

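The aluminium-grey holder with the open grey cover is at scene px (249,229) / top px (257,216). The blue one (top 272,257) and the brown one (top 224,239) are look-alikes, and wrong by colour. I'll go near with the wrist camera and confirm in a crop from there.

```bash
cat > st.py <<'E'
from h import *
import sys
np.set_printoptions(precision=4,suppress=True)
s=manip.state(); T=rot(s["tool_rot"]); M=T.as_matrix()
print("t",s["t"],"tcp",np.array(s["tcp_pos"]),"F",np.array(s["contact_force"]),"w",s["width"],s["gripper_force"],"tool x yaw",np.arctan2(M[1,0],M[0,0]),"tilt",M[:,2],"q",np.array(s["q"]))
if len(sys.argv)>4:
    g=np.array([float(v) for v in sys.argv[1:4]]); yaw=float(sys.argv[4])
    print("tool d mm",T.inv().apply(g-np.array(s["tcp_pos"]))*1000)
    G=R.from_matrix(np.array([[np.cos(yaw),np.sin(yaw),0],[np.sin(yaw),-np.cos(yaw),0],[0,0,-1]]))
    print("rotvec deg",np.degrees((T.inv()*G).as_rotvec()))
E
python3 st.py 0.50 0.04 0.26 0.43
```

```text
t 1.2 tcp [0.1685 0.4972 0.2021] F [ 0.388  -0.316   0.0904] w 0.9978762919198576 0.0 tool x yaw 2.8147933274438586 tilt [ 0.      0.0001 -1.    ] q [ 1.1737  0.0522  1.4007  0.      1.6886 -0.0703]
tool d mm [-460.7168 -326.634   -57.9053]
rotvec deg [  0.0039  -0.0084 136.6386]
```

```bash
python3 -m handwheel '[{"wz":-8.7},{"wz":-8.7},{"wz":-8.7},{"wz":-8.7},{"wz":-8.6},{"dx":-11,"dy":-55,"dz":-6},{"dx":-11,"dy":-55,"dz":-6},{"dx":-11,"dy":-55,"dz":-6},{"dx":-11,"dy":-55,"dz":-6},{"dx":-11,"dy":-55,"dz":-6}]' 0; python3 -m handwheel '[{"dx":-11,"dy":-55,"dz":-6},{"dx":-11,"dy":-55,"dz":-6},{"dx":-11,"dy":-55,"dz":-6},{"dx":-11,"dy":-55,"dz":-6},{"dx":-11,"dy":-55,"dz":-6},{}]'
python3 st.py 0.54 0.055 0.15 3.57
python3 - <<'E'
from h import *
np.set_printoptions(precision=4,suppress=True)
f=vision.grab_frame("wrist"); cv2.imwrite("pics/w1.png",f["frame"][:,:,::-1]); print(f["xyz"],f["orientation"],f["intrinsics"],f["k1"])
for n in ["cell_holder","cover_hinge","cover_edge"]:
    for d in tip_of(n,"wrist")[:3]: print(n,round(d["score"],2),np.array(d["location"]),project(f,d["location"])[0].round())
E
```

```text
t 1.2 tcp [0.1685 0.4972 0.2021] F [ 0.388  -0.316   0.0904] w 0.9978762919198576 0.0 tool x yaw 2.8147933274438586 tilt [ 0.      0.0001 -1.    ] q [ 1.1737  0.0522  1.4007  0.      1.6886 -0.0703]
tool d mm [-493.7839 -299.6012   52.0983]
rotvec deg [  0.0067   0.0031 -43.2702]
[0.1055 0.5194 0.3749] [ 0.8056 -0.1071 -0.0759  0.5777] [[298.3526   0.     280.8912]
 [  0.     298.3526 208.2318]
 [  0.       0.       1.    ]] -0.053310712064741306invalid input
invalid input
```

View pics/w1.png

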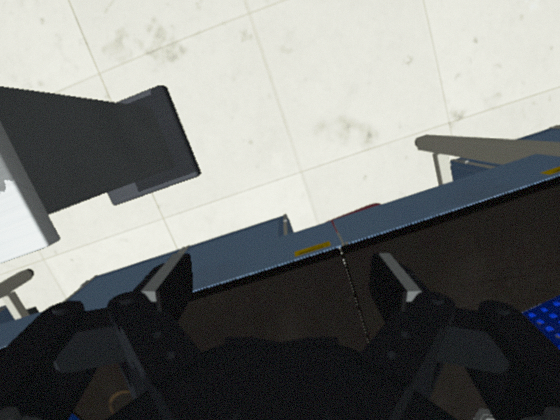

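The view shows only the floor and cart edge, because the rows were refused and the arm has not moved. Rows probably need all six keys, so I'll try that.

```bash
python3 -m handwheel '[{"dx":0,"dy":0,"dz":0,"wx":0,"wy":0,"wz":-8.7},{"dx":0,"dy":0,"dz":0,"wx":0,"wy":0,"wz":-8.7},{"dx":0,"dy":0,"dz":0,"wx":0,"wy":0,"wz":-8.7},{"dx":0,"dy":0,"dz":0,"wx":0,"wy":0,"wz":-8.7},{"dx":0,"dy":0,"dz":0,"wx":0,"wy":0,"wz":-8.6},{"dx":-11,"dy":-55,"dz":-6,"wx":0,"wy":0,"wz":0},{"dx":-11,"dy":-55,"dz":-6,"wx":0,"wy":0,"wz":0},{"dx":-11,"dy":-55,"dz":-6,"wx":0,"wy":0,"wz":0},{"dx":-11,"dy":-55,"dz":-6,"wx":0,"wy":0,"wz":0},{"dx":-11,"dy":-55,"dz":-6,"wx":0,"wy":0,"wz":0}]' 0
```

```text
t: 2.65
tcp_pos: [0.3341, 0.2688, 0.2325]
tool_rot: [0.0, -0.214, 0.977, 0.0]
contact_force: [1.7, 0.6, -0.5]
width: -0.001
gripper_force: 0.0
```

```bash
python3 -m handwheel '[{"dx":-29,"dy":-46,"dz":-3,"wx":0,"wy":0,"wz":0},{"dx":-29,"dy":-46,"dz":-3,"wx":0,"wy":0,"wz":0},{"dx":-29,"dy":-46,"dz":-3,"wx":0,"wy":0,"wz":0},{"dx":-29,"dy":-46,"dz":-3,"wx":0,"wy":0,"wz":0},{"dx":-29,"dy":-46,"dz":-3,"wx":0,"wy":0,"wz":0},{"dx":-29,"dy":-46,"dz":-3,"wx":0,"wy":0,"wz":0},{"dx":0,"dy":0,"dz":0,"wx":0,"wy":0,"wz":0},{"dx":0,"dy":0,"dz":0,"wx":0,"wy":0,"wz":0}]'
python3 - <<'E'
from h import *
np.set_printoptions(precision=4,suppress=True)
f=vision.grab_frame("wrist"); cv2.imwrite("pics/w2.png",f["frame"][:,:,::-1]); print(f["xyz"],f["orientation"])
np.save("w2.npy",f,allow_pickle=True)
for n in ["cell_holder","cover_hinge","cover_edge"]:
    for d in tip_of(n,"wrist")[:3]: print(n,round(d["score"],2),np.array(d["location"]),project(f,d["location"])[0].round())
E
```

```text
t: 3.65
tcp_pos: [0.6064, 0.0924, 0.2499]
tool_rot: [-0.0, -0.214, 0.977, 0.0]
contact_force: [0.4, 0.8, -0.3]
width: -0.001
gripper_force: 0.0
[0.546  0.0658 0.4227] [ 0.535  -0.0706 -0.1099  0.8347]
cell_holder 0.97 [0.4211 0.0035 0.0021] [277.  16.]
cell_holder 0.8 [0.5629 0.0607 0.0003] [273. 138.]
cell_holder 0.63 [ 0.4822  0.1706 -0.0062] [369. 118.]
cover_hinge 0.94 [0.505  0.1868 0.048 ] [384. 140.]
cover_hinge 0.57 [ 0.5528 -0.1771  0.0149] [107.  54.]
cover_hinge 0.56 [0.5857 0.0671 0.0478] [269. 159.]
cover_edge 0.95 [0.4536 0.0092 0.0517] [270.  31.]
cover_edge 0.67 [0.4549 0.154  0.0523] [381.  89.]
cover_edge 0.61 [0.5509 0.0539 0.0887] [269. 128.]
```

View pics/w2.png

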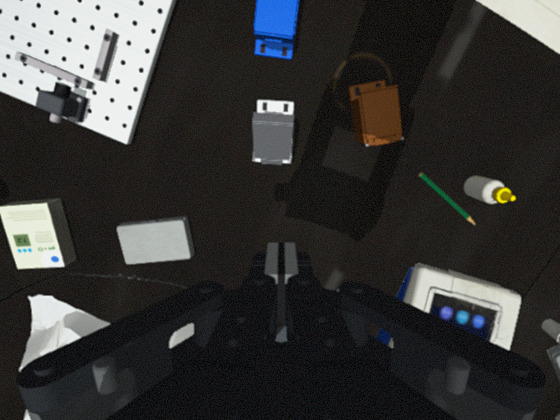

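The grey holder is at px (273,130) with its foot up-image, towards the robot. Blue is at (277,20) and brown at (375,112). I'll enlarge the holder to confirm it and the fences to measure.

```bash
python3 - <<'E'
import cv2
a=cv2.imread("pics/w2.png")
b=cv2.resize(a[90:175,240:305],None,fx=6,fy=6,interpolation=cv2.INTER_CUBIC)  # 390x510
c=cv2.resize(a[20:130,5:105+2],None,fx=4,fy=4,interpolation=cv2.INTER_CUBIC) # 408x440
c=cv2.copyMakeBorder(c,0,70,0,0,cv2.BORDER_CONSTANT)
cv2.imwrite("pics/w2c.png",cv2.hconcat([b,c]))
E
```

```text
(no output)
```

View pics/w2c.png

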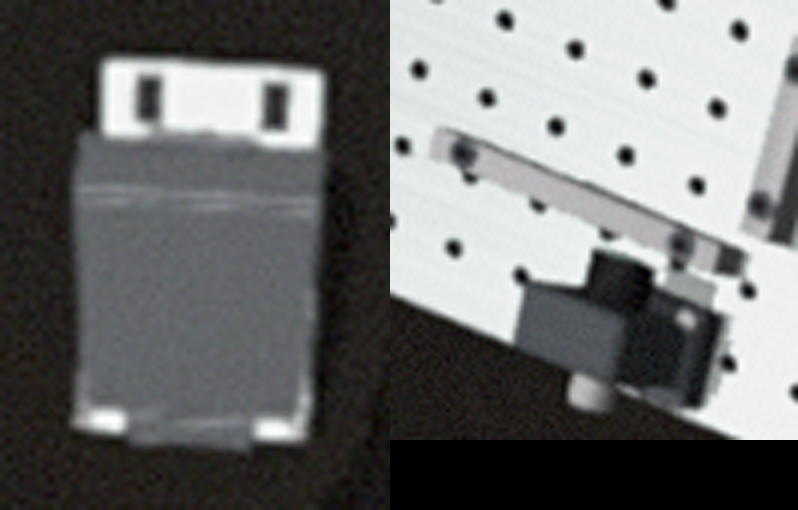

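```bash
python3 - <<'E'
from h import *
np.set_printoptions(precision=4,suppress=True)
f=np.load("w2.npy",allow_pickle=True).item()
F=unproject(f,[[257.33,100],[293.83,102]],0.007); B=unproject(f,[[252.5,161.3],[290.8,163]],0.046)
P=unproject(f,[[18.25,52],[93,81.75]],0.029)
for a in (F,B,P): 
    d=a[1]-a[0]; print(a, "len",np.linalg.norm(d),"xdir yaw",np.arctan2(-d[0],d[1]) , a.mean(0))
e=F.mean(0)-B.mean(0); print("axis",np.linalg.norm(e),np.arctan2(-e[1],-e[0]))
a=np.array([257.33,100]);
for p,q,z,z2 in [(F[0],B[0],0,0)]: pass
y=np.arctan2(-e[1],-e[0]); u=np.array([np.cos(y),np.sin(y)])
print("origin est",F.mean(0)[:2]+u*.047, B.mean(0)[:2]-u*.028)
E
```

```text
[[0.5256 0.022  0.007 ]
 [0.5078 0.067  0.007 ]] len 0.04840338687456291 xdir yaw 0.37757880102012703 [0.5167 0.0445 0.007 ]
[[0.5973 0.05   0.046 ]
 [0.5791 0.0947 0.046 ]] len 0.04818535222372187 xdir yaw 0.3859769170667373 [0.5882 0.0723 0.046 ]
[[ 0.5946 -0.2788  0.029 ]
 [ 0.5907 -0.1751  0.029 ]] len 0.10374554394170017 xdir yaw 0.03747353097673941 [ 0.5927 -0.227   0.029 ]
axis 0.08608525129989149 0.37102405420026685
origin est [0.5605 0.0615] [0.5621 0.0622]
```

```bash
python3 st.py 0.5475 0.0567 0.115 3.5196
```

```text
t 3.85 tcp [0.6061 0.093  0.2511] F [-0.2754  0.7274  0.1684] w 0.0022381446089080425 0.0 tool x yaw -2.7095775985779134 tilt [ 0.0014  0.0003 -1.    ] q [ 0.092   0.3003  1.0258  0.0002  1.814  -1.9108]
tool d mm [ 68.5956  -8.4269 136.0114]
rotvec deg [-0.0174  0.0829  3.0944]
```

```bash
python3 -m handwheel '[{"dx":23,"dy":-3,"dz":45,"wx":0,"wy":0,"wz":0},{"dx":23,"dy":-3,"dz":45,"wx":0,"wy":0,"wz":0},{"dx":22.5,"dy":-2.5,"dz":46,"wx":0,"wy":0,"wz":0},{"dx":0,"dy":0,"dz":0,"wx":0,"wy":0,"wz":3},{"dx":0,"dy":0,"dz":10,"wx":0,"wy":0,"wz":0},{"dx":0,"dy":0,"dz":6,"wx":0,"wy":0,"wz":0},{"dx":0,"dy":0,"dz":6,"wx":0,"wy":0,"wz":0},{"dx":0,"dy":0,"dz":6,"wx":0,"wy":0,"wz":0},{"dx":0,"dy":0,"dz":6,"wx":0,"wy":0,"wz":0},{"dx":0,"dy":0,"dz":6,"wx":0,"wy":0,"wz":0},{"dx":0,"dy":0,"dz":6,"wx":0,"wy":0,"wz":0},{"dx":0,"dy":0,"dz":6,"wx":0,"wy":0,"wz":0}]'
python3 st.py
```

```text
t: 5.35
tcp_pos: [0.5479, 0.0558, 0.0617]
tool_rot: [0.0, -0.188, 0.982, 0.0]
contact_force: [-1.5, 0.1, 0.4]
width: -0.0
gripper_force: 0.6
t 5.35 tcp [0.5479 0.0558 0.0617] F [-1.5321  0.1144  0.3544] w -0.0004934176687795968 0.6323806336149573 tool x yaw -2.7632656379071316 tilt [-0.  0. -1.] q [ 0.0345  0.2144  1.5079  0.0001  1.4193 -1.9147]
```

```bash
python3 -m handwheel '[{"dx":0,"dy":0,"dz":2,"wx":0,"wy":0,"wz":0},{"dx":0,"dy":0,"dz":2,"wx":0,"wy":0,"wz":0},{"dx":0,"dy":0,"dz":2,"wx":0,"wy":0,"wz":0},{"dx":0,"dy":0,"dz":2,"wx":0,"wy":0,"wz":0},{"dx":0,"dy":0,"dz":0,"wx":0,"wy":0,"wz":0}]'; python3 -m handwheel '[{"dx":0,"dy":0,"dz":1,"wx":0,"wy":0,"wz":0},{"dx":0,"dy":0,"dz":0,"wx":0,"wy":0,"wz":0}]';  python3 -m handwheel '[{"dx":0,"dy":0,"dz":1,"wx":0,"wy":0,"wz":0},{"dx":0,"dy":0,"dz":0,"wx":0,"wy":0,"wz":0}]'
```

```text
t: 5.98
tcp_pos: [0.5479, 0.0559, 0.0539]
tool_rot: [-0.0, -0.188, 0.982, 0.0]
contact_force: [0.4, -0.3, -0.5]
width: 0.001
gripper_force: 0.0
t: 6.22
tcp_pos: [0.5479, 0.0559, 0.0531]
tool_rot: [0.0, -0.188, 0.982, 0.0]
contact_force: [-0.9, 0.5, 0.1]
width: 0.0
gripper_force: 0.0
t: 6.48
tcp_pos: [0.5479, 0.0559, 0.052]
tool_rot: [-0.0, -0.188, 0.982, 0.0]
contact_force: [1.0, 0.3, -0.5]
width: 0.005
gripper_force: 0.0
```

```bash
python3 -m handwheel '[{"dx":0,"dy":0,"dz":1,"wx":0,"wy":0,"wz":0},{"dx":0,"dy":0,"dz":0,"wx":0,"wy":0,"wz":0}]';  python3 -m handwheel '[{"dx":0,"dy":0,"dz":1,"wx":0,"wy":0,"wz":0},{"dx":0,"dy":0,"dz":0,"wx":0,"wy":0,"wz":0}]'
python3 - <<'E'
from h import *
for c in ("scene","wrist"):
    f=vision.grab_frame(c)["frame"][:,:,::-1]
    if c=="scene": s=cv2.resize(f[185:265,210:290],(480,480),interpolation=cv2.INTER_CUBIC)
    else: w=cv2.resize(f[140:420,190:370],(308,480))
cv2.imwrite("pics/p3.png",cv2.hconcat([s,w]))
E
```

```text
t: 6.72
tcp_pos: [0.5479, 0.0558, 0.051]
tool_rot: [-0.0, -0.188, 0.982, 0.0]
contact_force: [1.7, 0.3, -0.2]
width: -0.001
gripper_force: 0.0
t: 6.98
tcp_pos: [0.5479, 0.0559, 0.05]
tool_rot: [-0.0, -0.188, 0.982, 0.0]
contact_force: [-0.4, -0.5, -0.2]
width: -0.003
gripper_force: 0.0
```

View pics/p3.png

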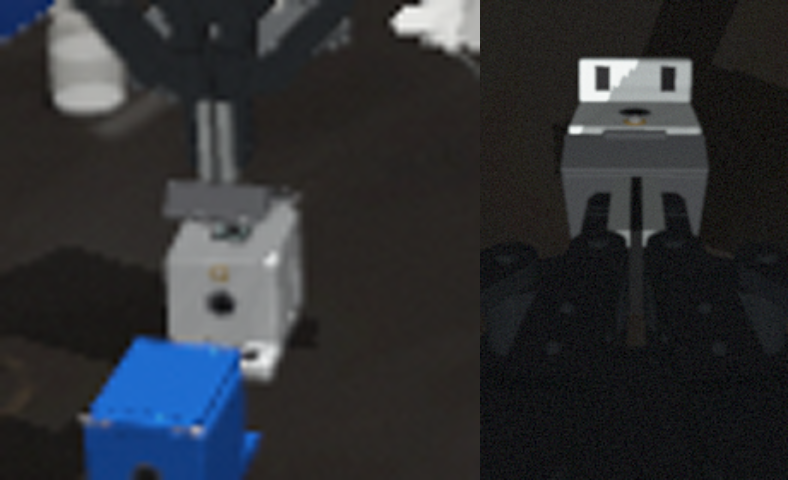

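The cover still stands open, with the fingertips showing behind it at crop (215,180) in the scene view. I'll measure where the fingers are relative to the holder now.

```bash
python3 - <<'E'
from h import *
np.set_printoptions(precision=4,suppress=True)
t=manip.state()["tcp_pos"]
for c in ("scene","wrist"):
    f=vision.grab_frame(c); print(c,"tcp px",project(f,t), f["xyz"])
    np.save(c+"3.npy",f,allow_pickle=True)
    cv2.imwrite(f"pics/{c}3.png",f["frame"][:,:,::-1])
    for n in ["cell_holder","cover_hinge","cover_edge"]:
        for d in tip_of(n,c)[:4]:
            l=np.array(d["location"])
            if np.hypot(*(l[:2]-[.56,.06]))<.06: print(n,round(d["score"],2),l,project(f,l)[0].round())
E
python3 - <<'E'
import cv2
w=cv2.imread("pics/wrist3.png")[165:300,230:335]
cv2.imwrite("pics/p4.png",cv2.resize(w,None,fx=4.4,fy=4.4,interpolation=cv2.INTER_CUBIC))
E
```

```text
scene tcp px [[247.4232 224.6761]] [-0.3594 -0.5637  0.5855]
cell_holder 0.69 [0.5635 0.0572 0.0009] [251. 239.]
cover_hinge 0.69 [0.5865 0.0682 0.0481] [251. 219.]
cover_edge 0.41 [0.5404 0.0542 0.0824] [246. 215.]
wrist tcp px [[279.1792 238.9638]] [0.4861 0.0325 0.2229]
cell_holder 0.61 [0.5592 0.0566 0.0011] [275. 229.]
cover_edge 0.61 [0.5448 0.0528 0.0814] [276. 254.]
```

View pics/p4.png

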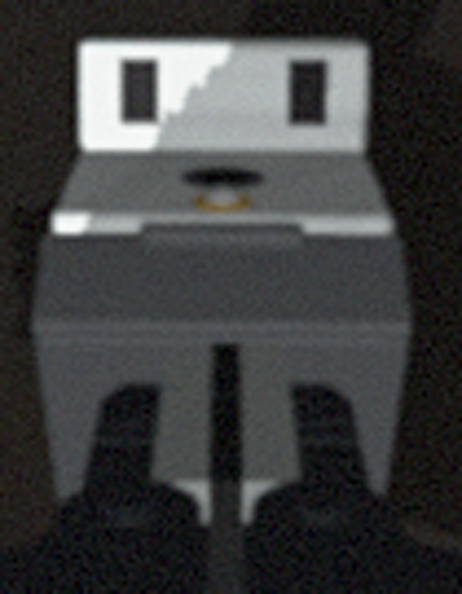

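```bash
python3 - <<'E'
from h import *
np.set_printoptions(precision=1,suppress=True)
for c,off,k in (("wrist",(230,165),4.4),("scene",(210,185),6)):
    f=np.load(c+"3.npy",allow_pickle=True).item()
    y=.378;u=np.array([np.cos(y),np.sin(y)]);v=np.array([-u[1],u[0]]);o=np.array([.561,.0605])
    def W(x,yy,z): return np.r_[o+u*x+v*yy,z]
    print(c)
    for n,p in dict(foot=W(-.047,0,.007),blocktopfront=W(-.028,0,.046),frontfoot=W(-.028,0,.007)).items(): print(n,(project(f,p)[0]-off)*k)
    for th in (0,.1,.2,.3,.4,.5,.6,.7):
        r=[(project(f,W(.029-.0595*np.cos(th)+h*np.sin(th),s,.0485+.0595*np.sin(th)+h*np.cos(th)))[0]-off)*k for h in(.0035,) for s in(-.022,.022)]
        print(th,np.array(r).ravel())
E
```

```text
wrist
foot [214.8  44. ]
blocktopfront [212.9 220.7]
frontfoot [214.9 155.7]
0 [ 50.3 215.4 374.7 215.6]
0.1 [ 44.6 232.6 379.5 232.8]
0.2 [ 38.9 255.2 384.4 255.4]
0.3 [ 33.2 283.3 389.3 283.5]
0.4 [ 27.6 316.9 394.1 317.1]
0.5 [ 22.1 355.9 398.8 356.2]
0.6 [ 17.  400.  403.1 400.4]
0.7 [ 12.4 448.8 407.1 449.2]
scene
foot [214.6 362.6]
blocktopfront [219.5 261.1]
frontfoot [223.4 341.7]
0 [268.6 253.7 167.1 248.6]
0.1 [268.3 240.5 166.8 235.4]
0.2 [268.4 226.8 166.7 221.8]
0.3 [268.7 212.9 166.9 208. ]
0.4 [269.3 198.8 167.5 194. ]
0.5 [270.1 184.8 168.4 180. ]
0.6 [271.2 170.9 169.5 166.2]
0.7 [272.5 157.4 170.9 152.8]
```

```bash
python3 - <<'E'
from h import *
a=cv2.cvtColor(cv2.imread("pics/w2.png"),6).astype(int); b=cv2.cvtColor(cv2.imread("pics/wrist3.png"),6).astype(int)
print("cols 255..310 step3")
for r in range(232,300,4): print(r,a[r,255:311:3],"|",b[r,255:311:3])
f=np.load("w2.npy",allow_pickle=True).item()
y=.378;u=np.array([np.cos(y),np.sin(y)]);o=np.array([.561,.0605])
for th in (.5,.6,.7,.8): 
    d=.029-.0595*np.cos(th)+.0035*np.sin(th); print(th,project(f,np.r_[o+u*d,.0485+.0595*np.sin(th)+.0035*np.cos(th)]))
E
```

```text
cols 255..310 step3
232 [30 24 29 37 37 36 37 31 39 29 37 34 33 37 27 32 30 35 29] | [61 63 66 59 65 61 63 62 64 61 62 69 64 65 65 66 65 65 63]
236 [26 33 32 30 40 33 32 31 31 35 30 30 31 27 35 33 41 31 35] | [67 67 60 63 64 63 65 58 64 60 66 64 60 59 64 64 60 62 65]
240 [28 40 30 29 36 32 32 35 31 31 25 28 30 22 28 28 27 35 35] | [76 79 77 75 85 80 75 83 76 77 76 78 75 79 77 80 78 81 81]
244 [22 39 22 27 51 78 73 74 23  6 67 74 77 63 27 28 36 32 37] | [72 73 72 71 74 77 76 77 18 18 74 73 73 71 72 73 74 75 70]
248 [25 29 31 38 67 76 81 71 13  4 64 76 77 71 29 25 35 23 34] | [67 79 78 73 79 76 76 81 23 18 62 81 70 77 75 74 73 72 77]
252 [31 25 26 25 65 72 78 71 18 22 64 77 72 73 24 21 25 21 41] | [74 49 45 41 71 80 78 75 22  9 68 79 75 78 44 49 48 70 72]
256 [16 23 23 20 73 74 80 71 10 17 66 77 78 74 25 13 21 13 25] | [19 16 12 16 70 78 77 74 14 10 71 75 77 77 30 25 20 17 45]
260 [22 16 22 24 72 73 73 76 21 11 62 77 69 81 42 16 28 19 28] | [30 18 22 36 80 77 77 77  2 13 65 80 75 77 42 22 32 31 22]
264 [27 25 29 38 72 76 78 75 18 19 64 74 74 78 51 32 25 30 26] | [29 23 26 33 74 74 78 7
[... 543 characters left out ...]
20  24  21  20  18 117  31  39 108  30  22  15  30  12  22  16
  19]
284 [22 26 27 10 11 26 23 50 26 42 45 22 22 21  7 18 30 20 21] | [21 34 30 19 18 14 22 55 32 33 47 14 24 32 18 29 29 26 21]
288 [20 18 23 28 17 14 17 12 32 36 29  8 19 11 26 15 25 13 20] | [17 12 10 16 18 20 18 24 29 36 24 19 14 17 21 22 14 15 13]
292 [20 26 23 24 12 21 11 24 34 32 27 12 16 15 21 25 11 30 22] | [22 26 29 20  8 25 19 25 37 33 21 25 21 18 23 11 21 11 24]
296 [27 10  9 18  9 24 23 27 38 29 19 20  4 27 24 18 10 14 20] | [21 20 20 24 24 25 12 10 36 39 28 23 15 20  5 22  8 16 20]
0.5 [[271.95800263 119.13872051]]
0.6 [[271.68394495 122.22172713]]
0.7 [[271.39397403 125.83313714]]
0.8 [[271.09188669 129.93777085]]
```

The holder model fits both pictures, and the cover is at about 0.43 rad. The visible fingertips sit just at the cover's edge, higher than the TCP figure suggests. I'll press on in small steps and watch the force.

```bash
python3 -m handwheel '[{"dx":0,"dy":0,"dz":2,"wx":0,"wy":0,"wz":0},{"dx":0,"dy":0,"dz":2,"wx":0,"wy":0,"wz":0},{"dx":0,"dy":0,"dz":0,"wx":0,"wy":0,"wz":0}]'
python3 - <<'E'
from h import *
f=vision.grab_frame("wrist"); cv2.imwrite("pics/w5.png",f["frame"][:,:,::-1]); g=cv2.cvtColor(f["frame"],cv2.COLOR_RGB2GRAY).astype(int)
print(g[200:262:2,250]); print(g[200:262:2,310])
print(np.array(manip.state()["contact_force"]))
s=vision.grab_frame("scene"); g=cv2.cvtColor(s["frame"],cv2.COLOR_RGB2GRAY).astype(int); print(g[205:232,243])
g=cv2.cvtColor(np.load("scene3.npy",allow_pickle=True).item()["frame"],cv2.COLOR_RGB2GRAY).astype(int); print(g[205:232,243])
# where does a finger front at tool x=+11/0 show for L
st=manip.state();T=rot(st["tool_rot"])
for x in (0,.006,.011):
  for L in (0,.01,.02,.03): print(x,L,project(f,np.array(st["tcp_pos"])+T.apply([x,0,-L]))[0].round(1))
E
```

```text
t: 7.85
tcp_pos: [0.5478, 0.0558, 0.0458]
tool_rot: [-0.0, -0.188, 0.982, 0.0]
contact_force: [-0.0, -0.4, -0.7]
width: 0.002
gripper_force: 0.0
[210  98  99  99  98  95  91  95  73  62  60  57  57  64  56  55  64  69
  79  69  79  77  77  77  79  75  76  75  80  75  76]
[163  91  94  96  90  93  97  92  74  62  55  61  60  61  60  58  62  64
  85  78  78  79  77  81  73  72  75  77  68  61  50]
[-1.08237511 -0.29841068 -0.06888671]
[109 109 110 109 109  96  92  91  91  92  79  77  95  92  89  88  79  87
  93 143 151 151 149 155 145 143 143]
[109 110 110 110 109  95  91  92  93  79  87  90  89  89  90 102  89 131
 149 152 151 150 150 154 145 143 143]
0 0 [279.2 239.3]
0 0.01 [279.  245.5]
0 0.02 [278.9 252.3]
0 0.03 [278.8 260. ]
0.006 0 [279.1 230.1]
0.006 0.01 [279.  235.8]
0.006 0.02 [278.9 242.2]
0.006 0.03 [278.8 249.3]
0.011 0 [279.1 222.3]
0.011 0.01 [279.  227.6]
0.011 0.02 [278.9 233.5]
0.011 0.03 [278.8 240.2]
```

```bash
python3 -m handwheel '[{"dx":0,"dy":0,"dz":3,"wx":0,"wy":0,"wz":0},{"dx":0,"dy":0,"dz":3,"wx":0,"wy":0,"wz":0},{"dx":0,"dy":0,"dz":3,"wx":0,"wy":0,"wz":0},{"dx":0,"dy":0,"dz":2,"wx":0,"wy":0,"wz":0},{"dx":0,"dy":0,"dz":0,"wx":0,"wy":0,"wz":0}]'
cat > e.py <<'E'
from h import *
f=vision.grab_frame("wrist"); g=cv2.cvtColor(f["frame"],cv2.COLOR_RGB2GRAY).astype(int)
print(g[190:262:2,250]);
s=vision.grab_frame("scene"); g=cv2.cvtColor(s["frame"],cv2.COLOR_RGB2GRAY).astype(int); print(g[205:232,243])
F=[]
for i in range(3): vision.grab_frame("top"); F.append(manip.state()["contact_force"])
print(np.mean(F,0).round(2))
cv2.imwrite("pics/w_last.png",f["frame"][:,:,::-1]);cv2.imwrite("pics/s_last.png",s["frame"][:,:,::-1])
E
python3 e.py
```

```text
t: 8.57
tcp_pos: [0.5478, 0.0558, 0.0348]
tool_rot: [-0.0, -0.188, 0.982, 0.0]
contact_force: [0.6, -0.3, -0.1]
width: -0.001
gripper_force: 0.0
[255 255 255 255 255 255 255 248 147 148 146 107  78  82  85  83  89  87
 104 125 112 120 123 125 123 123 118 114 117 121 123 120 121 126 125 118]
[ 33  34  68 103 109  96  90  92  92  93  79  73  72  89  96  83  75  79
  83  83  82  86  87 132 142 143 143]
[-0.15  0.52 -0.4 ]
```

```bash
Z='"dx":0,"dy":0,"wx":0,"wy":0,"wz":0'; python3 -m handwheel '[{"dx":0,"dy":0,"dz":2,"wx":0,"wy":0,"wz":0},{"dx":0,"dy":0,"dz":0,"wx":0,"wy":0,"wz":0}]'; python3 -m handwheel '[{"dx":0,"dy":0,"dz":2,"wx":0,"wy":0,"wz":0},{"dx":0,"dy":0,"dz":0,"wx":0,"wy":0,"wz":0}]'; python3 -m handwheel '[{"dx":0,"dy":0,"dz":2,"wx":0,"wy":0,"wz":0},{"dx":0,"dy":0,"dz":0,"wx":0,"wy":0,"wz":0}]'; python3 e.py
```

```text
t: 9.07
tcp_pos: [0.5479, 0.0558, 0.0329]
tool_rot: [-0.0, -0.188, 0.982, 0.0]
contact_force: [0.1, 0.3, 0.3]
width: -0.003
gripper_force: 0.0
t: 9.32
tcp_pos: [0.5478, 0.0558, 0.0309]
tool_rot: [-0.0, -0.188, 0.982, 0.0]
contact_force: [0.0, 0.8, 0.5]
width: -0.002
gripper_force: 0.0
t: 9.57
tcp_pos: [0.5478, 0.0559, 0.0289]
tool_rot: [-0.0, -0.188, 0.982, 0.0]
contact_force: [0.1, -0.1, 0.3]
width: -0.002
gripper_force: 0.0
[255 255 255 255 255 255 255 255 255 205 204 129 110 109 111 106 134 179
 155 164 175 178 171 172 176 175 174 172 173 171 170 172 176 172 174 173]
[ 35  36  34  34  70  88  91  91  91  91  78  73  73  73  73  84  89  86
  82  92  84  80  79  80  93 110 138]
[ 0.46 -0.18  0.19]
```

```bash
python3 - <<'E'
import cv2
w=cv2.imread("pics/w_last.png")[165:300,230:335]; s=cv2.imread("pics/s_last.png")[185:265,210:290]
cv2.imwrite("pics/p5.png",cv2.hconcat([cv2.resize(w,(350,450),interpolation=2),cv2.resize(s,(450,450),interpolation=2)]))
E
```

View pics/p5.png

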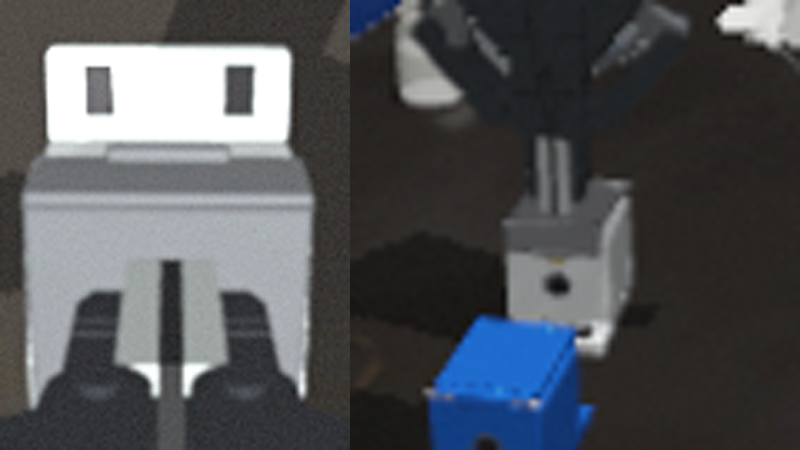

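The cover is nearly shut. The fingertips press it mid-way at crop (170,262), and its edge is at row 200. I'll shift towards the edge and press until it snaps.

```bash
python3 -m handwheel '[{"dx":0,"dy":0,"dz":-4,"wx":0,"wy":0,"wz":0},{"dx":10,"dy":0,"dz":0,"wx":0,"wy":0,"wz":0},{"dx":0,"dy":0,"dz":3,"wx":0,"wy":0,"wz":0},{"dx":0,"dy":0,"dz":1,"wx":0,"wy":0,"wz":0},{"dx":0,"dy":0,"dz":1,"wx":0,"wy":0,"wz":0},{"dx":0,"dy":0,"dz":0,"wx":0,"wy":0,"wz":0}]'; for i in 1 ; do python3 -m handwheel '[{"dx":0,"dy":0,"dz":1,"wx":0,"wy":0,"wz":0},{"dx":0,"dy":0,"dz":0,"wx":0,"wy":0,"wz":0}]'; done;  python3 -m handwheel '[{"dx":0,"dy":0,"dz":1,"wx":0,"wy":0,"wz":0},{"dx":0,"dy":0,"dz":0,"wx":0,"wy":0,"wz":0}]'; python3 e.py
```

```text
t: 10.58
tcp_pos: [0.5388, 0.0522, 0.0283]
tool_rot: [0.0, -0.188, 0.982, -0.0]
contact_force: [-2.1, 0.3, 2.4]
width: 0.002
gripper_force: 1.4
t: 10.82
tcp_pos: [0.5387, 0.0521, 0.0269]
tool_rot: [0.0, -0.188, 0.982, 0.0]
contact_force: [-1.0, -1.6, 1.6]
width: -0.0
gripper_force: 0.7
t: 11.08
tcp_pos: [0.5387, 0.0522, 0.0258]
tool_rot: [0.0, -0.188, 0.982, 0.0]
contact_force: [-0.2, 0.2, 0.4]
width: -0.0
gripper_force: 0.2
[ 74  76 232 255 255 255 255 255 255 255 255 255 255 255 255 255 223 195
 196 170 104 105 107 104 114 165 159 149 171 175 174 175 173 173 171 172]
[ 32  32  32  32  32  34  35  91 111 112 113 113 113 113 112 110 110 110
 112 113  96  86  80  78  78  78  92]
[0.16 0.16 0.39]
```

```bash
python3 -m handwheel '[{"dx":0,"dy":0,"dz":1,"wx":0,"wy":0,"wz":0},{"dx":0,"dy":0,"dz":0,"wx":0,"wy":0,"wz":0}]';  python3 -m handwheel '[{"dx":0,"dy":0,"dz":1,"wx":0,"wy":0,"wz":0},{"dx":0,"dy":0,"dz":0,"wx":0,"wy":0,"wz":0}]'; python3 e.py
```

```text
t: 11.58
tcp_pos: [0.5386, 0.0522, 0.0249]
tool_rot: [-0.0, -0.188, 0.982, 0.0]
contact_force: [0.3, -0.3, 0.1]
width: 0.001
gripper_force: 0.0
t: 11.82
tcp_pos: [0.5386, 0.0522, 0.0239]
tool_rot: [-0.0, -0.188, 0.982, 0.0]
contact_force: [-0.1, -0.6, 0.4]
width: 0.002
gripper_force: 0.0
[ 74  73 162 255 255 255 255 255 255 255 255 255 255 255 255 255 255 193
 197 186 114 107 106 106 123 177 155 165 180 178 175 178 180 181 182 177]
[ 34  33  32  32  34  35  34  51 107 114 114 113 112 113 111 111 111 111
 110 113 111  89  77  78  78  78  87]
[-0.38  0.23  0.21]
```

```bash
for i in 1; do python3 -m handwheel '[{"dx":0,"dy":0,"dz":1,"wx":0,"wy":0,"wz":0},{"dx":0,"dy":0,"dz":0,"wx":0,"wy":0,"wz":0}]';  python3 -m handwheel '[{"dx":0,"dy":0,"dz":1,"wx":0,"wy":0,"wz":0},{"dx":0,"dy":0,"dz":0,"wx":0,"wy":0,"wz":0}]'; python3 -m handwheel '[{"dx":0,"dy":0,"dz":1,"wx":0,"wy":0,"wz":0},{"dx":0,"dy":0,"dz":0,"wx":0,"wy":0,"wz":0}]'; done | grep -E "tcp|contact|gripper_f"; python3 e.py
```

```text
tcp_pos: [0.5386, 0.0521, 0.0229]
contact_force: [0.1, -0.0, 0.3]
gripper_force: 0.0
tcp_pos: [0.5387, 0.0522, 0.0222]
contact_force: [-0.5, -0.0, 0.8]
gripper_force: 0.4
tcp_pos: [0.5386, 0.0521, 0.0212]
contact_force: [-0.9, -0.1, 2.2]
gripper_force: 1.2
[ 76  75  99 255 255 255 255 255 255 255 255 255 255 255 255 255 255 232
 197 199 141 102 101 103 136 178 145 169 186 184 185 182 183 186 180 181]
[ 30  31  32  33  34  32  36  34  52 105 114 113 113 111 111 110 111 111
 109 109 113 111  80  78  78  78  77]
[-2.26 -0.27  2.68]
```

Now it resists. I'll carry on slowly.

```bash
for i in 1; do python3 -m handwheel '[{"dx":0,"dy":0,"dz":1,"wx":0,"wy":0,"wz":0},{"dx":0,"dy":0,"dz":0,"wx":0,"wy":0,"wz":0}]';  python3 -m handwheel '[{"dx":0,"dy":0,"dz":1,"wx":0,"wy":0,"wz":0},{"dx":0,"dy":0,"dz":0,"wx":0,"wy":0,"wz":0}]'; python3 -m handwheel '[{"dx":0,"dy":0,"dz":1,"wx":0,"wy":0,"wz":0},{"dx":0,"dy":0,"dz":0,"wx":0,"wy":0,"wz":0}]'; done | grep -E "tcp|contact|gripper_f"; python3 e.py
```

```text
tcp_pos: [0.5386, 0.0521, 0.0201]
contact_force: [-2.5, -1.3, 4.1]
gripper_force: 2.0
tcp_pos: [0.5387, 0.0521, 0.0193]
contact_force: [-3.2, -1.3, 5.3]
gripper_force: 2.7
tcp_pos: [0.5387, 0.0521, 0.0186]
contact_force: [-3.7, -1.0, 6.7]
gripper_force: 3.8
[ 80  79  77 185 255 255 255 255 255 255 255 255 255 255 255 255 255 255
 209 201 176 101 100 100 156 180 143 180 188 190 186 189 187 192 189 188]
[ 30  31  32  32  31  33  36  34  35  51 105 114 113 111 110 111 110 109
 109 109 109 113 107  94  83  78  77]
[-4.61 -1.03  6.9 ]
```

```bash
for i in 1; do python3 -m handwheel '[{"dx":0,"dy":0,"dz":1,"wx":0,"wy":0,"wz":0},{"dx":0,"dy":0,"dz":0,"wx":0,"wy":0,"wz":0}]';  python3 -m handwheel '[{"dx":0,"dy":0,"dz":1,"wx":0,"wy":0,"wz":0},{"dx":0,"dy":0,"dz":0,"wx":0,"wy":0,"wz":0}]'; done | grep -E "tcp|contact|gripper_f"; python3 e.py
python3 - <<'E'
import cv2
w=cv2.imread("pics/w_last.png")[165:300,230:335]; s=cv2.imread("pics/s_last.png")[185:265,210:290]
cv2.imwrite("pics/p6.png",cv2.hconcat([cv2.resize(w,(350,450),interpolation=2),cv2.resize(s,(450,450),interpolation=2)]))
E
```

```text
tcp_pos: [0.5388, 0.0521, 0.0183]
contact_force: [-6.8, -1.9, 11.3]
gripper_force: 6.1
tcp_pos: [0.5388, 0.0521, 0.018]
contact_force: [-9.3, -1.6, 16.3]
gripper_force: 8.7
[ 82  79  75 186 255 255 255 255 255 255 255 255 255 255 255 255 255 255
 204 200 180  98 100 106 162 175 139 180 196 192 190 190 186 189 187 191]
[ 28  28  31  31  31  34  34  34  35  35 106 114 111 111 110 110 110 109
 109 109 109 112 107  92  87  79  77]
[-9.37 -1.84 16.46]
```

View pics/p6.png

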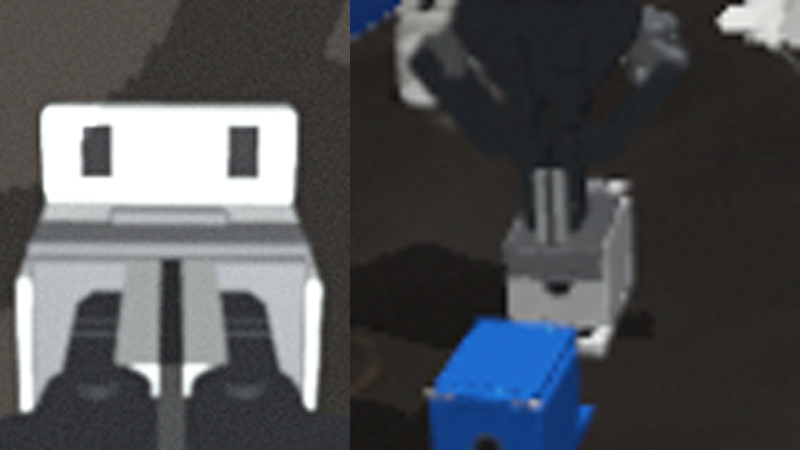

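```bash
python3 - <<'E'
from h import *
np.set_printoptions(precision=1,suppress=True)
y=.378;u=np.array([np.cos(y),np.sin(y)]);v=np.array([-u[1],u[0]]);o=np.array([.561,.0605])
def W(x,yy,z): return np.r_[o+u*x+v*yy,z]
for c in ("wrist","scene"):
    f=vision.grab_frame(c)
    print(c,"footfront",project(f,W(-.047,0,.007))[0],"blocktop front",project(f,W(-.028,0,.046))[0],"tcp",project(f,manip.state()["tcp_pos"])[0])
    for th in (0,.05,.1,.15,.2,.3): print(th,project(f,W(.029-.0595*np.cos(th)+.0035*np.sin(th),0,.0485+.0595*np.sin(th)+.0035*np.cos(th)))[0])
    for d in tip_of("cover_edge",c)+tip_of("cell_holder",c): 
        if np.hypot(*(np.array(d["location"])[:2]-[.55,.06]))<.05: print(d)
a=manip.state(); T=rot(a["tool_rot"]); f=vision.grab_frame("wrist")
print(np.array(f["xyz"])-a["tcp_pos"], rot(f["orientation"]).as_matrix()[:,2])
E
python3 - <<'E'
import cv2;g=cv2.cvtColor(cv2.imread("pics/w_last.png"),6)
for r in range(192,262,2): print(r,g[r,232:336:8])
E
```

```text
wrist footfront [278.7 198.2] blocktop front [278.1 250.5] tcp [279.2 239. ]
0 [278.  250.7]
0.05 [278.  253.5]
0.1 [277.9 256.8]
0.15 [277.8 260.4]
0.2 [277.8 264.4]
0.3 [277.6 273.7]
{'location': [0.5341, 0.0467, 0.045], 'score': 0.63}
scene footfront [245.8 245.4] blocktop front [246.6 228.5] tcp [247.3 237.4]
0 [246.3 226.9]
0.05 [246.3 225.8]
0.1 [246.2 224.7]
0.15 [246.2 223.5]
0.2 [246.2 222.4]
0.3 [246.3 220.1]
{'location': [0.5318, 0.0513, 0.0486], 'score': 0.45}
{'location': [0.5601, 0.0583, 0.0018], 'score': 0.76}
[-0.1 -0.   0.2] [-0.2 -0.1  1. ]
192 [82 76 75 76 65 52 54 52 49 56 53 55 54]
194 [82 81 75 76 56 53 48 57 47 48 56 54 54]
196 [ 81  80 182 169 156 152 143 145 137 141 138  55  57]
198 [ 80  76 255 255 253 252 252 251 250 247 246  51  58]
200 [ 78  70 255 255 255 255 255 255 255 255 255  56  57]
202 [ 76  74 255 255 255 255 255 255 255 228 255  47  55]
204 [ 82  71 255  94 255 255 255 255 255  65 255  44  55]
206 [ 78  72 255  82 255 255 255 255 255  77 255  49  48]
208 [ 78  76 255  76 255 255 255 255 255  77 255  42  57]
210 [ 78  76 255  71 255 255 255 255 25
[... 768 characters left out ...]
 54]
238 [ 48 158 160 161 157 156 156 152 150 150 144 148  49]
240 [ 53 175 180 174 175 178 181 176 179 175 180 177  56]
242 [ 55 141 140 145 141 143 114 138 140 136 138 132  58]
244 [ 51 172 182 180 183 167  35 167 177 179 180 176  54]
246 [ 54 178 190 191 188 168  42 165 190 196 198 192  54]
248 [ 52 178 187 192 189 164  41 165 191 191 194 189  53]
250 [ 53 187 191 191 190 163  41 165 188 189 197 185  49]
252 [ 49 192 187 176 116 165  43 161 128 134 198 185  49]
254 [ 47 190 189  74  46 165  43 165  93  45 194 184  49]
256 [ 53 186 194  45  50 163  49 164 119  49 193 182  46]
258 [ 78 178 186  50  49 166  40 160 120  52 191 182  50]
260 [ 81 179 191  62  66 163  44 168 133  61 193 180  52]
```

Stiff stop at 16 N with the cover on its seat: both networks put cover_edge at about 47 mm height and 30 mm in front of the origin, which is the shut position. The true fingertips lie about 34 mm behind the reported TCP, so I'll plan with that. Next I'll lift off, check that the cover stays down, and open over the holder.

```bash
python3 -m handwheel '[{"dx":0,"dy":0,"dz":-10,"wx":0,"wy":0,"wz":0},{"dx":0,"dy":0,"dz":-30,"wx":0,"wy":0,"wz":0},{"dx":0,"dy":0,"dz":-40,"wx":0,"wy":0,"wz":0},{"dx":-12,"dy":0,"dz":0,"wx":0,"wy":0,"wz":0},{"dx":-12,"dy":0,"dz":0,"wx":0,"wy":0,"wz":0},{"dx":0,"dy":0,"dz":0,"wx":0,"wy":0,"wz":0},{"dx":0,"dy":0,"dz":0,"wx":0,"wy":0,"wz":0},{"dx":0,"dy":0,"dz":0,"wx":0,"wy":0,"wz":0}]' 1; python3 e.py; python3 - <<'E'
from h import *
w=cv2.imread("pics/w_last.png")[60:360,80:480]; s=cv2.imread("pics/s_last.png")[185:265,210:290]
cv2.imwrite("pics/p7.png",cv2.hconcat([cv2.resize(w,(520,390),interpolation=2),cv2.resize(s,(280,390),interpolation=2)]))
E
```

```text
t: 16.18
tcp_pos: [0.5605, 0.0609, 0.0955]
tool_rot: [-0.001, -0.188, 0.982, 0.0]
contact_force: [0.4, -0.7, 0.3]
width: 0.999
gripper_force: 0.0
[193 192 188 186 199 214 214 204 207 210 213 151 133 168 211 169 178 120
 120 121 120 118 117 118 112 119 180 189 194  84  96 165  58  33  26  27]
[ 38  37  38  40  40  39  37  38  40  39  38  81 130 101  84  83  84  84
  84  84  84  83 102  85  78  78  76]
[-0.3   0.33  0.33]
```

View pics/p7.png

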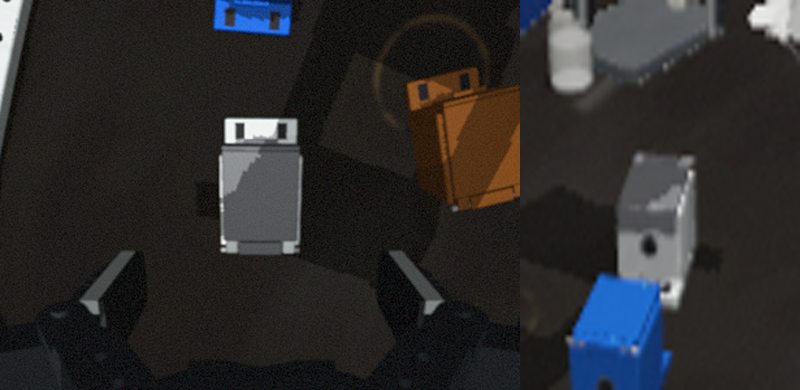

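The cover stays shut, lying level at crop (260,200) and in the scene crop (655,190). The holder is centred between the open fingers. I'll descend watching the force.

```bash
python3 -m handwheel '[{"dx":0,"dy":0,"dz":25,"wx":0,"wy":0,"wz":0},{"dx":0,"dy":0,"dz":25,"wx":0,"wy":0,"wz":0},{"dx":0,"dy":0,"dz":25,"wx":0,"wy":0,"wz":0},{"dx":0,"dy":0,"dz":10,"wx":0,"wy":0,"wz":0},{"dx":0,"dy":0,"dz":0,"wx":0,"wy":0,"wz":0}]' | grep -E "t:|tcp|contact"; python3 -m handwheel '[{"dx":0,"dy":0,"dz":5,"wx":0,"wy":0,"wz":0},{"dx":0,"dy":0,"dz":5,"wx":0,"wy":0,"wz":0},{"dx":0,"dy":0,"dz":0,"wx":0,"wy":0,"wz":0}]'| grep -E "tcp|contact"
python3 -m handwheel '[{"dx":0,"dy":0,"dz":5,"wx":0,"wy":0,"wz":0},{"dx":0,"dy":0,"dz":0,"wx":0,"wy":0,"wz":0}]'| grep -E "t:|tcp|contact"
python3 e.py; python3 - <<'E'
from h import *
w=cv2.imread("pics/w_last.png")[130:400,80:480]; s=cv2.imread("pics/s_last.png")[185:265,210:290]
cv2.imwrite("pics/p8.png",cv2.hconcat([cv2.resize(w,(400,400),interpolation=2),cv2.resize(s,(400,400),interpolation=2)]))
E
```

```text
t: 17.05
tcp_pos: [0.5607, 0.061, 0.0109]
tool_rot: [-0.0, -0.188, 0.982, 0.0]
contact_force: [-0.6, -0.4, 0.3]
tcp_pos: [0.5608, 0.061, 0.0009]
contact_force: [-0.5, -0.4, -0.4]
t: 17.68
tcp_pos: [0.5607, 0.061, -0.0044]
tool_rot: [-0.0, -0.188, 0.982, 0.0]
contact_force: [-0.1, -0.0, 0.3]
[255 255 255 255 255 143 131 128 136 199 221 188 194 221 224 224 223 220
 224 223 221 222 221 222 224 221 219 222 221 221 223 222 220 218 221 220]
[ 34  35  37  38  38  38  37  36  39  39  39  81 131 101  84  82  84  84
  85  84  85  84 102  85  78  79  77]
[ 0.12  0.54 -0.5 ]
```

TCP reads −4 mm without touching the table, which confirms the offset. I'll go 10 mm lower and close.

```bash
python3 -m handwheel '[{"dx":0,"dy":0,"dz":5,"wx":0,"wy":0,"wz":0},{"dx":0,"dy":0,"dz":5,"wx":0,"wy":0,"wz":0},{"dx":0,"dy":0,"dz":0,"wx":0,"wy":0,"wz":0}]'| grep -E "t:|tcp|contact"; python3 -m handwheel '[{"dx":0,"dy":0,"dz":0,"wx":0,"wy":0,"wz":0},{"dx":0,"dy":0,"dz":0,"wx":0,"wy":0,"wz":0},{"dx":0,"dy":0,"dz":0,"wx":0,"wy":0,"wz":0},{"dx":0,"dy":0,"dz":0,"wx":0,"wy":0,"wz":0},{"dx":0,"dy":0,"dz":0,"wx":0,"wy":0,"wz":0},{"dx":0,"dy":0,"dz":0,"wx":0,"wy":0,"wz":0}]' 0
python3 st.py
```

```text
t: 18.3
tcp_pos: [0.5604, 0.061, -0.0147]
tool_rot: [-0.001, -0.188, 0.982, 0.0]
contact_force: [-0.5, -0.8, -0.2]
t: 19.05
tcp_pos: [0.5614, 0.061, -0.0134]
tool_rot: [0.001, -0.188, 0.982, -0.0]
contact_force: [0.8, -0.9, 4.9]
width: 0.549
gripper_force: 64.6
t 19.05 tcp [ 0.5614  0.061  -0.0134] F [ 0.8099 -0.9207  4.9278] w 0.5485878009172671 64.61963653564453 tool x yaw -2.763296353859466 tilt [ 0.001   0.0001 -1.    ] q [ 0.0429  0.3401  1.5191  0.0001  1.2814 -1.9063]
```

```bash
python3 -m handwheel '[{"dx":0,"dy":0,"dz":-10,"wx":0,"wy":0,"wz":0},{"dx":0,"dy":0,"dz":-30,"wx":0,"wy":0,"wz":0},{"dx":0,"dy":0,"dz":-40,"wx":0,"wy":0,"wz":0},{"dx":0,"dy":0,"dz":-30,"wx":0,"wy":0,"wz":0},{"dx":0,"dy":0,"dz":0,"wx":0,"wy":0,"wz":0}]'; python3 -m handwheel '[{"dx":0,"dy":0,"dz":0,"wx":0,"wy":0,"wz":7},{"dx":0,"dy":0,"dz":0,"wx":0,"wy":0,"wz":7},{"dx":0,"dy":0,"dz":0,"wx":0,"wy":0,"wz":6},{"dx":-18,"dy":-44,"dz":0,"wx":0,"wy":0,"wz":0},{"dx":-18,"dy":-44,"dz":0,"wx":0,"wy":0,"wz":0},{"dx":-18,"dy":-44,"dz":0,"wx":0,"wy":0,"wz":0},{"dx":-18,"dy":-44,"dz":0,"wx":0,"wy":0,"wz":0},{"dx":-17,"dy":-44,"dz":0,"wx":0,"wy":0,"wz":0},{"dx":-17,"dy":-44,"dz":0,"wx":0,"wy":0,"wz":0},{"dx":0,"dy":0,"dz":0,"wx":0,"wy":0,"wz":0},{"dx":0,"dy":0,"dz":0,"wx":0,"wy":0,"wz":0}]'
python3 - <<'E'
from h import *
np.set_printoptions(precision=4,suppress=True)
f=vision.grab_frame("wrist"); np.save("w9.npy",f,allow_pickle=True); cv2.imwrite("pics/w9.png",f["frame"][:,:,::-1])
print(f["xyz"])
for n in ["far_fence","side_fence","corner","seat","base_plate","cover_edge"]:
    for d in tip_of(n,"wrist")[:2]: print(n,round(d["score"],2),np.array(d["location"]),project(f,d["location"])[0].round())
cv2.imwrite("pics/w9v.png",cv2.resize(f["frame"][:,:,::-1],(800,600),interpolation=2))
E
```

```text
t: 19.68
tcp_pos: [0.5619, 0.0611, 0.0981]
tool_rot: [0.002, -0.188, 0.982, -0.0]
contact_force: [0.8, -0.1, -5.0]
width: 0.554
gripper_force: 63.9
t: 21.05
tcp_pos: [0.6735, -0.1991, 0.093]
tool_rot: [-0.002, -0.015, 1.0, 0.001]
contact_force: [-0.4, 0.7, -4.9]
width: 0.553
gripper_force: 64.1
[ 0.6078 -0.2004  0.2661]
far_fence 0.94 [ 0.6013 -0.2306  0.0163] [243. 120.]
side_fence 0.74 [ 0.5535 -0.173   0.017 ] [318.  59.]
corner 0.63 [ 0.5884 -0.1749  0.0189] [313. 106.]
seat 0.8 [ 0.5697 -0.2025  0.0194] [279.  79.]
seat 0.39 [ 0.5544 -0.2286 -0.0016] [249.  63.]
base_plate 0.86 [ 0.5543 -0.2272 -0.0012] [250.  63.]
base_plate 0.27 [ 0.5999 -0.2273  0.0174] [247. 119.]
cover_edge 0.62 [ 0.6486 -0.2008  0.1581] [276. 239.]
cover_edge 0.26 [ 0.5531 -0.1748  0.0175] [316.  58.]
```

View pics/w9v.png

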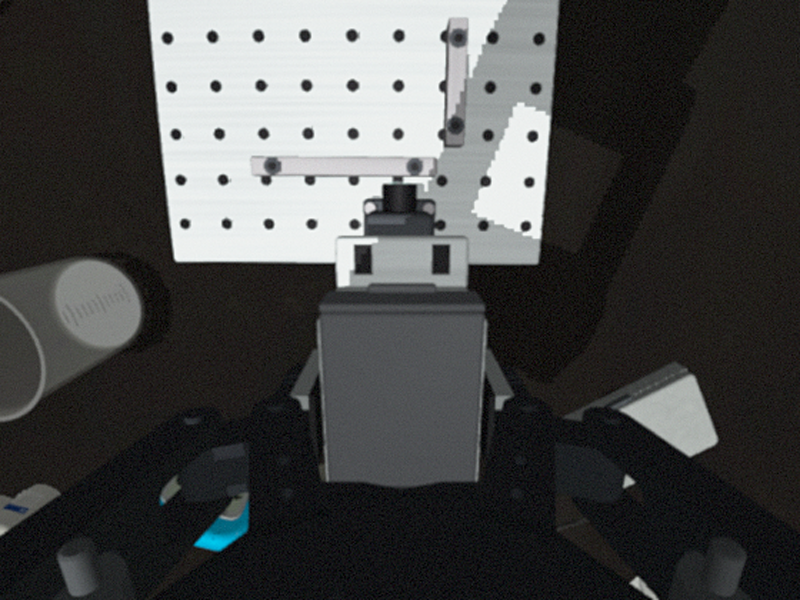

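The view shows the long fence at (250–436, 157–176), the short fence at (447–468, 18–145), and the collimator at (400,205). The holder hangs straight with its cover shut. Now I'll fit the plate pose from the holes and fence edges.

```bash
python3 - <<'E'
from h import *
np.set_printoptions(precision=4,suppress=True)
f=np.load("w9.npy",allow_pickle=True).item(); g=cv2.cvtColor(f["frame"],cv2.COLOR_RGB2GRAY)
p=cv2.SimpleBlobDetector_Params(); p.filterByArea=True;p.minArea=10;p.maxArea=120;p.filterByConvexity=False;p.filterByInertia=False;p.minDistBetweenBlobs=8
k=np.array([q.pt for q in cv2.SimpleBlobDetector_create(p).detect(g)]); k=k[(k[:,1]<165)&(k[:,0]>110)&(k[:,0]<385)]
W=unproject(f,k,.015)[:,:2]
# fit grid 25mm
from scipy.optimize import minimize
best=None
for pitch in (.02,.025,.03):
    def cost(x):
        c,s=np.cos(x[2]),np.sin(x[2]); L=(W-x[:2])@np.array([[c,-s],[s,c]])/pitch; r=(L-np.round(L))*pitch; return np.minimum((r**2).sum(1),.005**2).sum()
    for a in (-.05,0,.05):
        r=min((minimize(cost,[W[0,0]+i*pitch/4,W[0,1]+j*pitch/4,a],method="Nelder-Mead",options=dict(xatol=1e-6,fatol=1e-10)) for i in range(-1,3) for j in range(-1,3)),key=lambda r:r.fun)
        if best is None or r.fun<best[0]: best=(r.fun,pitch,r.x)
    print(pitch,best)
x=best[2]; c,s=np.cos(x[2]),np.sin(x[2]);Rm=np.array([[c,s],[-s,c]])  # world->local
def line(pts,z):
    P=unproject(f,pts,z)[:,:2]; return P
def edge(seg,horiz,z,sign,w=4):
    out=[]
    (x0,y0),(x1,y1)=seg
    for t in np.linspace(.1,.9,30):
        u,v=x0+t*(x1-x0),y0+t*(y1-y0); d=np.arange(-w,w+.01,.25)
        uu=np.full_like(d,u) if horiz else u+d; vv=v+d if horiz else np.full_like(d,v)
        q=cv2.remap(g.astype(np.float32),uu.astype(np.float32)[None],vv.astype(np.float32)[None],1)[0]
        gr=np.gradient(cv2.GaussianBlur(q[None],(1,1),0)[0])*sign; i=gr.argmax(); out.append([uu[i],vv[i]])
    P=unproject(f,out,z)[:,:2]; m=np.median(P,0)
    # robust line
    vx,vy,cx,cy=cv2.fitLine(P.astype(np.float32)*1000,cv2.DIST_HUBER,0,.01,.01).ravel()
    return np.array([cx,cy])/1000,np.degrees(np.arctan2(vy,vx))
S=1/1.42857
for nm,a in dict(far_front=(((251*S,157*S),(436*S,157*S)),True,.029,-1),side_left=(((449*S,20*S),(445*S,143*S)),False,.029,-1),plate_back=(((180*S,262*S),(330*S,263*S)),True,.015,-1),plate_right=(((558*S,10*S),(541*S,255*S)),False,.015,-1),plate_left=(((150*S,10*S),(174*S,255*S)),False,.015,1),foot=(((340*S,237*S),(464*S,237*S)),True,.1135,-1),cover=(((325*S,290*S),(480*S,290*S)),True,.158,-1)).items():
    print(nm,*edge(*a))
for d in (manip.state(),): M=rot(d["tool_rot"]).as_matrix(); print("tcp",d["tcp_pos"],"toolx yaw deg",np.degrees(np.arctan2(M[1,0],M[0,0])),M[:,2])
# lattice coords of holes rel.
L=(W-x[:2])@Rm.T/best[1]; print(len(W),np.abs(L-L.round()).max(0), L.round().min(0),L.round().max(0), "yaw",x[2])
n=L.round(); mid=(n.min(0)+n.max(0))/2; print("lattice mid y world", x[:2]+Rm.T@(mid*best[1]))
E
```

```text
0.02 (np.float64(0.0009918540166549475), 0.02, array([ 0.6701, -0.1282,  0.0197]))
0.025 (np.float64(0.00018123599294286887), 0.025, array([ 0.6282, -0.1272,  0.0197]))
0.03 (np.float64(0.00018123599294286887), 0.025, array([ 0.6282, -0.1272,  0.0197]))
far_front [ 0.5931 -0.2167] -88.306694
side_left [ 0.5599 -0.1796] 1.085021
plate_back [ 0.6542 -0.2967] -89.38803
plate_right [ 0.5967 -0.118 ] 1.0279412
plate_left [ 0.5799 -0.338 ] 1.0969359
foot [ 0.6248 -0.1988] -87.75745
cover [ 0.6339 -0.1955] -85.897675
tcp [ 0.6747 -0.1991  0.0964] toolx yaw deg -178.27664990072392 [ 0.0004 -0.     -1.    ]
50 [0.4861 0.3865] [-4. -8.] [0. 0.] yaw 0.01974772770825881
lattice mid y world [ 0.5802 -0.2282]
```

```bash
python3 -m handwheel '[{"dx":0,"dy":0,"dz":0,"wx":0,"wy":0,"wz":0.8},{"dx":30,"dy":-3,"dz":0,"wx":0,"wy":0,"wz":0},{"dx":40,"dy":-4,"dz":0,"wx":0,"wy":0,"wz":0},{"dx":30,"dy":-3,"dz":0,"wx":0,"wy":0,"wz":0},{"dx":17,"dy":0,"dz":10,"wx":0,"wy":0,"wz":0},{"dx":0,"dy":0,"dz":30,"wx":0,"wy":0,"wz":0},{"dx":0,"dy":0,"dz":25,"wx":0,"wy":0,"wz":0},{"dx":0,"dy":0,"dz":10,"wx":0,"wy":0,"wz":0},{"dx":0,"dy":0,"dz":5,"wx":0,"wy":0,"wz":0},{"dx":0,"dy":0,"dz":0,"wx":0,"wy":0,"wz":0}]'; python3 st.py
python3 - <<'E'
from h import *
np.set_printoptions(precision=4,suppress=True)
for c in ("scene","top"):
    vision.grab_frame(c)
    for n in ["cell_holder","cover_edge","cover_hinge"]:
        for d in tip_of(n,c):
            l=np.array(d["location"])
            if np.hypot(*(l[:2]-[.55,-.21]))<.06: print(c,n,round(d["score"],2),l)
E
```

```text
t: 22.65
tcp_pos: [0.5582, -0.2117, 0.0168]
tool_rot: [0.0, -0.008, 1.0, -0.0]
contact_force: [0.2, -0.1, -4.2]
width: 0.553
gripper_force: 64.1
t 22.65 tcp [ 0.5582 -0.2117  0.0168] F [ 0.2373 -0.1253 -4.1545] w 0.5532845439588239 64.09740686416626 tool x yaw -3.1263444208233353 tilt [ 0.001  -0.0004 -1.    ] q [-0.4244  0.3846  1.3959  0.0001  1.3601 -2.0104]
scene cell_holder 0.97 [ 0.5575 -0.2155  0.03  ]
scene cell_holder 0.37 [ 0.5533 -0.1728  0.0188]
scene cover_edge 0.9 [ 0.5254 -0.2106  0.0841]
scene cover_edge 0.42 [ 0.5898 -0.1803  0.0155]
scene cover_hinge 0.97 [ 0.5838 -0.2076  0.0793]
scene cover_hinge 0.69 [ 0.5583 -0.2301 -0.0002]
scene cover_hinge 0.21 [ 0.5605 -0.213   0.0311]
top cell_holder 0.72 [ 0.558  -0.2109  0.0315]
top cover_edge 0.48 [ 0.5228 -0.2145  0.0843]
```

```bash
python3 -m handwheel '[{"dx":0,"dy":0,"dz":6,"wx":0,"wy":0,"wz":0},{"dx":0,"dy":0,"dz":5,"wx":0,"wy":0,"wz":0},{"dx":0,"dy":0,"dz":0,"wx":0,"wy":0,"wz":0}]'| grep -E "tcp|contact";python3 -m handwheel '[{"dx":0,"dy":0,"dz":1.5,"wx":0,"wy":0,"wz":0},{"dx":0,"dy":0,"dz":0,"wx":0,"wy":0,"wz":0}]'| grep -E "tcp|contact"; python3 -m handwheel '[{"dx":0,"dy":0,"dz":1,"wx":0,"wy":0,"wz":0},{"dx":0,"dy":0,"dz":0,"wx":0,"wy":0,"wz":0}]'| grep -E "tcp|contact"; python3 -m handwheel '[{"dx":0,"dy":0,"dz":1,"wx":0,"wy":0,"wz":0},{"dx":0,"dy":0,"dz":0,"wx":0,"wy":0,"wz":0}]'| grep -E "tcp|contact"
```

```text
tcp_pos: [0.5572, -0.2113, 0.0041]
contact_force: [0.1, -0.5, -5.2]
tcp_pos: [0.5578, -0.2116, 0.0036]
contact_force: [-0.8, -0.7, -4.4]
tcp_pos: [0.5578, -0.2116, 0.0026]
contact_force: [-0.2, -0.3, -5.4]
tcp_pos: [0.5579, -0.2116, 0.0016]
contact_force: [-0.5, -0.2, -4.5]
```

```bash
python3 -m handwheel '[{"dx":0,"dy":0,"dz":1,"wx":0,"wy":0,"wz":0},{"dx":0,"dy":0,"dz":0,"wx":0,"wy":0,"wz":0}]'| grep -E "tcp|contact"; python3 -m handwheel '[{"dx":0,"dy":0,"dz":1,"wx":0,"wy":0,"wz":0},{"dx":0,"dy":0,"dz":0,"wx":0,"wy":0,"wz":0}]'| grep -E "tcp|contact";python3 -m handwheel '[{"dx":0,"dy":0,"dz":0.7,"wx":0,"wy":0,"wz":0},{"dx":0,"dy":0,"dz":0,"wx":0,"wy":0,"wz":0}]'| grep -E "tcp|contact"
```

```text
tcp_pos: [0.558, -0.2116, 0.0016]
contact_force: [-5.2, 1.4, 4.8]
tcp_pos: [0.5582, -0.2117, 0.0016]
contact_force: [-7.2, 2.6, 10.9]
tcp_pos: [0.5582, -0.2117, 0.0016]
contact_force: [-9.2, 3.5, 14.5]
```

The holder stands on the plate. I'll ease the down-push, then slide into the side fence (+y, tool dy+) and after that the far fence (tool dx−).

```bash
python3 -m handwheel '[{"dx":0,"dy":0,"dz":-1.5,"wx":0,"wy":0,"wz":0},{"dx":0,"dy":0,"dz":0,"wx":0,"wy":0,"wz":0}]'| grep -E "tcp|contact"; python3 -m handwheel '[{"dx":0,"dy":2,"dz":0,"wx":0,"wy":0,"wz":0},{"dx":0,"dy":2,"dz":0,"wx":0,"wy":0,"wz":0},{"dx":0,"dy":0,"dz":0,"wx":0,"wy":0,"wz":0}]'| grep -E "tcp|contact";python3 -m handwheel '[{"dx":-2,"dy":0,"dz":0,"wx":0,"wy":0,"wz":0},{"dx":-2,"dy":0,"dz":0,"wx":0,"wy":0,"wz":0},{"dx":0,"dy":0,"dz":0,"wx":0,"wy":0,"wz":0}]'| grep -E "t:|tcp|contact"
```

```text
tcp_pos: [0.5582, -0.2117, 0.0016]
contact_force: [-5.2, 1.7, 8.6]
tcp_pos: [0.5588, -0.2087, 0.0016]
contact_force: [-0.4, -4.3, 5.0]
t: 25.92
tcp_pos: [0.5619, -0.2081, 0.0016]
tool_rot: [0.0, -0.007, 1.0, -0.0]
contact_force: [-6.6, -2.0, 10.8]
```

```bash
python3 -m handwheel '[{"dx":0,"dy":1,"dz":-0.7,"wx":0,"wy":0,"wz":0},{"dx":0,"dy":1,"dz":0,"wx":0,"wy":0,"wz":0},{"dx":0,"dy":0,"dz":0,"wx":0,"wy":0,"wz":0}]'| grep -E "tcp|contact"; for k in 1; do python3 -m handwheel '[{"dx":0,"dy":1,"dz":0,"wx":0,"wy":0,"wz":0},{"dx":0,"dy":0,"dz":0,"wx":0,"wy":0,"wz":0}]';python3 -m handwheel '[{"dx":0,"dy":1,"dz":0,"wx":0,"wy":0,"wz":0},{"dx":0,"dy":0,"dz":0,"wx":0,"wy":0,"wz":0}]'; python3 -m handwheel '[{"dx":-1.5,"dy":0,"dz":0,"wx":0,"wy":0,"wz":0},{"dx":0,"dy":0,"dz":0,"wx":0,"wy":0,"wz":0}]'; python3 -m handwheel '[{"dx":-1,"dy":0,"dz":0,"wx":0,"wy":0,"wz":0},{"dx":0,"dy":0,"dz":0,"wx":0,"wy":0,"wz":0}]'; done| grep -E "t:|tcp|contact"
```

```text
tcp_pos: [0.5623, -0.206, 0.0016]
contact_force: [0.3, -5.4, 4.9]
t: 26.55
tcp_pos: [0.5623, -0.2049, 0.0016]
tool_rot: [0.001, -0.008, 1.0, -0.0]
contact_force: [0.0, -5.1, 6.1]
t: 26.8
tcp_pos: [0.5623, -0.2039, 0.0016]
tool_rot: [0.001, -0.008, 1.0, -0.0]
contact_force: [0.9, -4.8, 5.1]
t: 27.05
tcp_pos: [0.5627, -0.2037, 0.0016]
tool_rot: [-0.001, -0.007, 1.0, 0.0]
contact_force: [-6.3, -3.8, 9.6]
t: 27.3
tcp_pos: [0.5635, -0.2034, 0.0016]
tool_rot: [-0.001, -0.008, 1.0, 0.0]
contact_force: [-7.3, -2.3, 10.5]
```

```bash
for k in 1; do python3 -m handwheel '[{"dx":-1,"dy":0,"dz":-0.3,"wx":0,"wy":0,"wz":0},{"dx":0,"dy":0,"dz":0,"wx":0,"wy":0,"wz":0}]';python3 -m handwheel '[{"dx":-1,"dy":0,"dz":0,"wx":0,"wy":0,"wz":0},{"dx":0,"dy":0,"dz":0,"wx":0,"wy":0,"wz":0}]'; python3 -m handwheel '[{"dx":0,"dy":1,"dz":0,"wx":0,"wy":0,"wz":0},{"dx":0,"dy":0,"dz":0,"wx":0,"wy":0,"wz":0}]'; python3 -m handwheel '[{"dx":0,"dy":1,"dz":0,"wx":0,"wy":0,"wz":0},{"dx":0,"dy":0,"dz":0,"wx":0,"wy":0,"wz":0}]';python3 -m handwheel '[{"dx":-1,"dy":0,"dz":0,"wx":0,"wy":0,"wz":0},{"dx":0,"dy":0,"dz":0,"wx":0,"wy":0,"wz":0}]'; done| grep -E "t:|tcp|contact"
```

```text
t: 27.55
tcp_pos: [0.5644, -0.2032, 0.0016]
tool_rot: [-0.001, -0.008, 1.0, 0.0]
contact_force: [-5.8, -1.3, 9.0]
t: 27.8
tcp_pos: [0.5652, -0.2031, 0.0016]
tool_rot: [-0.001, -0.008, 1.0, 0.0]
contact_force: [-8.1, -2.2, 9.8]
t: 28.05
tcp_pos: [0.5653, -0.2031, 0.0016]
tool_rot: [-0.001, -0.008, 1.0, -0.0]
contact_force: [-6.6, -5.1, 8.1]
t: 28.3
tcp_pos: [0.5653, -0.2031, 0.0017]
tool_rot: [-0.001, -0.007, 1.0, -0.001]
contact_force: [-6.9, -9.6, 6.9]
t: 28.55
tcp_pos: [0.5655, -0.203, 0.0017]
tool_rot: [-0.002, -0.008, 1.0, -0.001]
contact_force: [-10.9, -9.9, 9.6]
```

```bash
for k in 1; do python3 -m handwheel '[{"dx":-1,"dy":0,"dz":0,"wx":0,"wy":0,"wz":0},{"dx":0,"dy":0,"dz":0,"wx":0,"wy":0,"wz":0}]';python3 -m handwheel '[{"dx":-1,"dy":0,"dz":0,"wx":0,"wy":0,"wz":0},{"dx":0,"dy":0,"dz":0,"wx":0,"wy":0,"wz":0}]'; python3 -m handwheel '[{"dx":-1,"dy":0,"dz":0,"wx":0,"wy":0,"wz":0},{"dx":0,"dy":0,"dz":0,"wx":0,"wy":0,"wz":0}]'; done| grep -E "t:|tcp|contact|tool"; python3 st.py
python3 - <<'E'
from h import *
np.set_printoptions(precision=4,suppress=True)
for c in ("scene","top"):
    f=vision.grab_frame(c); cv2.imwrite(f"pics/{c}f.png",f["frame"][:,:,::-1])
    for n in ["cell_holder","cover_edge","cover_hinge","far_fence","side_fence","corner","seat"]:
        for d in tip_of(n,c):
            l=np.array(d["location"])
            if np.hypot(*(l[:2]-[.56,-.21]))<.06 and d["score"]>.4: print(c,n,round(d["score"],2),l)
E
```

```text
t: 28.8
tcp_pos: [0.5664, -0.203, 0.0017]
tool_rot: [-0.002, -0.008, 1.0, -0.001]
contact_force: [-11.5, -9.1, 9.2]
t: 29.05
tcp_pos: [0.5669, -0.203, 0.0017]
tool_rot: [-0.003, -0.007, 1.0, -0.001]
contact_force: [-13.0, -8.6, 11.0]
t: 29.3
tcp_pos: [0.5669, -0.203, 0.0017]
tool_rot: [-0.004, -0.007, 1.0, -0.001]
contact_force: [-19.1, -8.1, 15.5]
t 29.3 tcp [ 0.5669 -0.203   0.0017] F [-19.1165  -8.1109  15.4796] w 0.5492391320983449 66.61741375923157 tool x yaw -3.1267804692849386 tilt [-0.0076 -0.0018 -1.    ] q [-0.4029  0.4218  1.3802 -0.0048  1.3459 -1.9874]
scene cell_holder 0.75 [ 0.5668 -0.2057  0.0125]
scene cell_holder 0.69 [ 0.5687 -0.2057  0.0138]
scene cover_edge 0.65 [ 0.5353 -0.2007  0.069 ]
scene cover_hinge 0.93 [ 0.5936 -0.1994  0.0605]
scene cover_hinge 0.54 [ 0.5669 -0.2044  0.0146]
scene far_fence 0.56 [ 0.6001 -0.2338  0.0165]
scene side_fence 0.44 [ 0.5536 -0.1737  0.0162]
scene corner 0.8 [ 0.5907 -0.1818  0.0133]
scene seat 0.67 [ 0.5691 -0.2054  0.0143]
top cell_holder 0.59 [ 0.5688 -0.2034  0.0162]
top cover_edge 0.55 [ 0.533  -0.2031  0.0729]
top corner 0.72 [ 0.5939 -0.1809  0.0158]
top seat 0.67 [ 0.5652 -0.2039  0.0128]
```

```bash
python3 -m handwheel '[{"dx":0,"dy":1,"dz":0,"wx":0,"wy":0,"wz":0},{"dx":0,"dy":0,"dz":0,"wx":0,"wy":0,"wz":0},{"dx":0,"dy":0,"dz":0,"wx":0,"wy":0,"wz":0}]';python3 -m handwheel '[{"dx":0,"dy":0.5,"dz":0,"wx":0,"wy":0,"wz":0},{"dx":0,"dy":0,"dz":0,"wx":0,"wy":0,"wz":0},{"dx":0,"dy":0,"dz":0,"wx":0,"wy":0,"wz":0},{"dx":0,"dy":0,"dz":0,"wx":0,"wy":0,"wz":0}]'; python3 st.py
```

```text
t: 30.48
tcp_pos: [0.567, -0.203, 0.0017]
tool_rot: [-0.004, -0.007, 1.0, -0.002]
contact_force: [-18.5, -12.1, 13.4]
width: 0.554
gripper_force: 66.5
t: 30.98
tcp_pos: [0.567, -0.203, 0.0017]
tool_rot: [-0.003, -0.007, 1.0, -0.002]
contact_force: [-17.9, -14.0, 13.2]
width: 0.552
gripper_force: 66.4
t 30.975 tcp [ 0.567  -0.203   0.0017] F [-17.8682 -13.9651  13.2184] w 0.5519211604387072 66.44543945789337 tool x yaw -3.1272695137028057 tilt [-0.0069 -0.0043 -1.    ] q [-0.4018  0.4207  1.3816 -0.0069  1.344  -1.9853]
```

The holder bears firmly on both fences (18 N and 14 N) and is still and square, so I'll hand in.

```bash
python3 -c "
from workcell import manip
print(manip.finish_job())"
```

```text
the job is handed in; nothing more can be done
None
```

The job is handed in, with no verdict returned: the cover was snapped shut on the worktop, and the holder stands in the corner, gripped and pressed against the far fence (about 18 N) and side fence (about 14 N), as read at the wrist.

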